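# Set the valves of a filtration manifold

### The arm

A 6-joint arm with a two-finger parallel gripper is mounted at the origin on a cart in front of the work surface, level with it; the furniture and walls round the work are solid. World frame = base frame: x ahead of the robot, y to its left, z up, the work surface at z = 0. Lengths are in m, angles in rad, forces in N, time in s.
With the tool pointing down it reaches from about 0.375 to 0.9 m from the base axis. Payload 3.1 kg.
Tool frame: the origin (TCP) lies where the fingers leave the gripper's body, on its centre line; the fingertips stand 73 mm ahead of it and the grasp point (between the pads) lies 54 mm ahead of it; z points along the fingers, y is the line along which they close (so a half turn about z gives the same grasp; the last joint's range is limited). The gripper opens to 85 mm and grips with 20 to 120 N. Pads are 22 mm wide; open, the fingers measure 114 mm over their backs; the gripper's body (76 mm by 85 mm) begins 54 mm behind the grasp point. The pads swing forward as they close: fully open they stand 13 mm farther back than shut.
Start: joints at [-1.48, 0.527, 1.433, -0, 1.181, -0.178], TCP at [0.166, -0.603, 0.304] pointing down, gripper open.
Joint ranges: [-3.08, 3.08], [-0.75, 2.2], [0.22, 2.44], [-1.43, 4.57], [0, 2.65], [-2.85, 2.85]. Speed limits (rad/s): [2.79, 2.79, 3.14, 3.14, 3.14, 3.14].

### API

Orientations are given as a unit quaternion [x, y, z, w].
In Python, from station import manip gives the robot as it stands.
- The arm moves only by the tool step_arm, never from a script. Its argument "moves" is one flat list of numbers, 5 for each row, row after row: the opening, from 0 (shut) to 1 (fully open), then the shift along the world's x, y, z scaled (see below), then the turn about the world's z scaled (see below). In form: [fingers, x, y, z, yaw, fingers, x, y, z, yaw, ...]. A call has 1 to 12 rows; each row is the pose to reach, as a shift and turn from the pose commanded when the call began, turning the shorter way round; what a row does not reach only later rows make up. The controller multiplies each number of a shift by 200 mm and each number of a turn by pi rad. A row lasts 1/8 s, in which the tool goes at most 62.5 mm and 10.7 degrees, less where a joint would pass 70% of its speed; a pose out of reach is approached as far as the arm can. A call with a number of a shift or a turn outside -1 to 1 is refused whole. A call with a gripper value outside its range is refused whole. The fingers move at their own pace and stop on an object; "grip_force" is the grip in N (left out, the last holds). Time passes only in rows, so rows that repeat a pose let the fingers close. It gives the time, the measured TCP pose, the force, the opening and the grip force at its end, in the units of the state.
- manip.sense(): the state, without advancing time (a new reading comes with each control period).
- manip.snapshot(name): name is "scene" or "top" or "wrist"; returns a dict with "color" (420x560x3 uint8, blue, green, red), "z_map" (420x560 float32, m along the optical axis (not along the pixel's ray), 0 where there is no reading), "fovy" (degrees; the focal length in pixels is half the picture's height over the tangent of half this angle, whatever the lens; pixels are square), "cx", "cy" (the principal point, pixels), "R" (3x3) and "t" (3): a world point X has camera coordinates R X + t; the wrist camera has in their place "mount" (4x4, takes a point from camera to tool coordinates, whose origin is the TCP and whose axes are the flange's). Camera axes: x right, y down, z forward; pixel columns grow to the right and rows downward; lengths in m; the calibration is good to about 2 mm. A picture is of the moment at which its call begins: read the wrist's pose just before it.
- manip.sign_off(): hands the job in; it is judged then, once.
The state is a dict: "t": time; "q": joint angles; "qd": joint speeds; "tau": joint torques, N m; "tcp_pos": TCP position; "tool_rot": TCP orientation; "force": force on the tool from outside, world axes, zero at the start; "ft_torque": the same for the moment, N m; "finger_gap": opening from 0.0 (shut) to 1.0 (fully open); "gripper_force": force on a finger pad.
Only numpy, scipy, OpenCV 4.12 (cv2) and the standard library are available. Lean on these libraries where they do the work, as an engineer would, in place of code of your own. Each camera call takes 0.05 s, during which the arm holds its last target. There are 200 camera calls.

### The job

Get the three-place filtration manifold ready for the vacuum pump: push each valve lever round with a fingertip so that both places with a filter funnel are fully open (lever in line with its pipe, pointing away from the funnel) and the place that only has the dust cap is fully shut (lever square across its pipe). Only push the levers, do not take them between the fingers; leave the funnels and the cap seated as they are and do not disturb the bottle, pen and label roll.

Things in the scene. Friction and masses are not known exactly. Their poses are not given: they have to be found in the camera images.
- manifold: Fixed steel filtration manifold, 390 (y) x 190 mm. Origin on bench below middle valve stem; x from stems to filter heads (away from robot), y left, z up. Places 1,2,3 at y=110,0,-110 mm. Stems x=0, heads x=100 (66 mm wide, rim 86 mm high), header pipe x=-55; pipes below 60 mm, levers above them. Dial gauge at x=-55, y=192, 115 mm high; hose barb on right end.
- lever_1 (a joint): Lever of the left ball valve (place 1), turn about its vertical stem, rad. 0 = fully shut: square across its pipe, pointing along the manifold's -y (right). 1.571 = fully open: in line with its pipe, pointing along -x (to the robot, away from the head). Opens clockwise from above; hard stops at both ends; stiff (0.17 N m, 3 to 4 N at the sleeve), stays where left.
- stem_1 (a point): Point on the stem axis of the left valve (place 1), at the mid-height of its lever's sleeve, 96.5 mm above the bench. The nut on the stem is 15 mm across and stays below this height.
- lever_1_grip (a point): Centre of the black rubber sleeve on the left valve's lever (place 1), 55 mm from the stem axis. Sleeve 46 mm long (32 to 78 mm from the stem), 13 wide, 14 high (89.5 to 103.5 mm above the bench), 30 mm of free air below. Axes: y along the lever towards the stem, x across it (manifold +x when shut, -y when open), z up.
- port_1 (a point): Centre of the seat in the left filter head (place 1), 80 mm above the bench: 59 mm wide recess, 6 mm deep, in which a funnel or the dust cap stands loose.
- lever_2 (a joint): Lever of the middle ball valve (place 2), turn about its vertical stem, rad. 0 = fully shut: square across its pipe, pointing along the manifold's -y (right). 1.571 = fully open: in line with its pipe, pointing along -x (to the robot, away from the head). Opens clockwise from above; hard stops at both ends; stiff (0.17 N m, 3 to 4 N at the sleeve), stays where left.
- stem_2 (a point): Point on the stem axis of the middle valve (place 2), at the mid-height of its lever's sleeve, 96.5 mm above the bench. The nut on the stem is 15 mm across and stays below this height.
- lever_2_grip (a point): Centre of the black rubber sleeve on the middle valve's lever (place 2), 55 mm from the stem axis. Sleeve 46 mm long (32 to 78 mm from the stem), 13 wide, 14 high (89.5 to 103.5 mm above the bench), 30 mm of free air below. Axes: y along the lever towards the stem, x across it (manifold +x when shut, -y when open), z up.
- port_2 (a point): Centre of the seat in the middle filter head (place 2), 80 mm above the bench: 59 mm wide recess, 6 mm deep, in which a funnel or the dust cap stands loose.
- lever_3 (a joint): Lever of the right ball valve (place 3), turn about its vertical stem, rad. 0 = fully shut: square across its pipe, pointing along the manifold's -y (right). 1.571 = fully open: in line with its pipe, pointing along -x (to the robot, away from the head). Opens clockwise from above; hard stops at both ends; stiff (0.17 N m, 3 to 4 N at the sleeve), stays where left.
- stem_3 (a point): Point on the stem axis of the right valve (place 3), at the mid-height of its lever's sleeve, 96.5 mm above the bench. The nut on the stem is 15 mm across and stays below this height.
- lever_3_grip (a point): Centre of the black rubber sleeve on the right valve's lever (place 3), 55 mm from the stem axis. Sleeve 46 mm long (32 to 78 mm from the stem), 13 wide, 14 high (89.5 to 103.5 mm above the bench), 30 mm of free air below. Axes: y along the lever towards the stem, x across it (manifold +x when shut, -y when open), z up.
- port_3 (a point): Centre of the seat in the right filter head (place 3), 80 mm above the bench: 59 mm wide recess, 6 mm deep, in which a funnel or the dust cap stands loose.
- funnel_a: Filter funnel: open stainless steel cup 84 mm tall, 47 mm in diameter with a 56 mm foot, white filter disc inside; stands loose and upright in one of the three filter heads (top 164 mm above the bench). Origin at the centre of its underside.
- funnel_b: Filter funnel: open stainless steel cup 84 mm tall, 47 mm in diameter with a 56 mm foot, white filter disc inside; stands loose and upright in one of the three filter heads (top 164 mm above the bench). Origin at the centre of its underside.
- dust_cap: Dust cap: low dark rubber disc 56 mm in diameter, 30 mm tall with its small knob; lies loose in the filter head that has no funnel. Origin at the centre of its underside.
- bottle: Bystander: small white reagent bottle, 35x58x78 mm, standing beside the left end of the manifold. Origin under its centre.
- pen: Bystander: marker pen 135 mm long, 17 mm thick, lying in front of the manifold. Origin under its centre.
- label_roll: Bystander: roll of labels, 58 mm in diameter, 28 mm high, lying in front of the manifold's right half. Origin under its centre.

How it is judged:
At the end, for the whole second after the job is handed in: Levers of both funnel places within 0.1 rad of the open stop (above 1.47), the capped place's below 0.1 rad, at rest; funnels and cap upright in their own heads within 8 mm of where they began; bottle, pen and label roll within 20 mm of where they began (((horizontal distance between dust_cap and port_1 below 0.012 m and value of joint lever_1 below 0.1 rad) or (horizontal distance between any of funnel_a, funnel_b and port_1 below 0.012 m and value of joint lever_1 above 1.47 rad)) and ((horizontal distance between dust_cap and port_2 below 0.012 m and value of joint lever_2 below 0.1 rad) or (horizontal distance between any of funnel_a, funnel_b and port_2 below 0.012 m and value of joint lever_2 above 1.47 rad)) and ((horizontal distance between dust_cap and port_3 below 0.012 m and value of joint lever_3 below 0.1 rad) or (horizontal distance between any of funnel_a, funnel_b and port_3 below 0.012 m and value of joint lever_3 above 1.47 rad)) and velocity of joint lever_1 between -0.05 and 0.05 rad/s and velocity of joint lever_2 between -0.05 and 0.05 rad/s and velocity of joint lever_3 between -0.05 and 0.05 rad/s and (horizontal distance between funnel_a and port_1 below 0.012 m or horizontal distance between funnel_a and port_2 below 0.012 m or horizontal distance between funnel_a and port_3 below 0.012 m) and distance of each of funnel_a, funnel_b, dust_cap from where it was at the start of the episode below 0.008 m and angle between each of funnel_a, funnel_b, dust_cap's own z axis and vertical below 0.1 rad and linear speed of each of funnel_a, funnel_b, dust_cap below 0.02 m/s and (horizontal distance between funnel_b and port_1 below 0.012 m or horizontal distance between funnel_b and port_2 below 0.012 m or horizontal distance between funnel_b and port_3 below 0.012 m) and (horizontal distance between dust_cap and port_1 below 0.012 m or horizontal distance between dust_cap and port_2 below 0.012 m or horizontal distance between dust_cap and port_3 below 0.012 m) and distance of each of bottle, pen, label_roll from where it was at the start of the episode below 0.02 m); the robot touches nothing.
It fails at once if a funnel or the dust cap is shifted, lifted or tipped (more than 10 mm or 0.15 rad) (distance of any of funnel_a, funnel_b, dust_cap from where it was at the start of the episode above 0.01 m or angle between any of funnel_a, funnel_b, dust_cap's own z axis and vertical above 0.15 rad).
It fails at once if the bottle, pen or label roll is moved more than 20 mm, or the bottle is tipped (distance of any of bottle, pen, label_roll from where it was at the start of the episode above 0.02 m or angle between bottle's own z axis and vertical above 0.3 rad).
It fails at once if a lever is taken between the fingers instead of being pushed ((x of the grasp point in the frame of lever_1_grip between -0.009 and 0.009 m and y of the grasp point in the frame of lever_1_grip between -0.028 and 0.03 m and z of the grasp point in the frame of lever_1_grip between -0.03 and 0.02 m) or (x of the grasp point in the frame of lever_2_grip between -0.009 and 0.009 m and y of the grasp point in the frame of lever_2_grip between -0.028 and 0.03 m and z of the grasp point in the frame of lever_2_grip between -0.03 and 0.02 m) or (x of the grasp point in the frame of lever_3_grip between -0.009 and 0.009 m and y of the grasp point in the frame of lever_3_grip between -0.028 and 0.03 m and z of the grasp point in the frame of lever_3_grip between -0.03 and 0.02 m)).
It also fails if it takes over 61 s, if anything falls off the work surface, if the arm or the gripper's body presses on something with over 40 N, if the wrist force passes 120 N, or if a joint passes its speed limit or range.

## Working session

There is one attempt and no reset: what is moved stays moved. The work goes in short steps, Python scripts to look and compute and a tool call to move; the robot and the scene stay as the last step left them, time stands still between calls to the robot, and variables do not carry over. Pictures are saved under pics/ and viewed, at most 10 in all, crops included, and the job is handed in when it is done.

Besides the shell and the picture viewer there is one more tool, called after "Call:" by a JSON object that holds its "op" and its "data", one argument or row to a line. step_arm: Moves the arm, as the interface text tells. Its arguments: {"type":"object","properties":{"moves":{"type":"array","items":{"type":"number"}},"grip_force":{"type":"number"}},"required":["moves"]}

```bash
mkdir -p pics; cat > h.py <<'E'
from station import manip
import numpy as np, cv2
def snap(n,f):
    s=manip.snapshot(n); cv2.imwrite('pics/'+f,s['color']); np.savez('pics/'+f+'.npz',**{k:v for k,v in s.items()}); return s
def cloud(s):
    h,w=s['z_map'].shape; f=h/2/np.tan(np.radians(s['fovy'])/2)
    u,v=np.meshgrid(np.arange(w),np.arange(h)); z=s['z_map']
    P=np.stack([(u-s['cx'])/f*z,(v-s['cy'])/f*z,z],-1)
    return (P-s['t'])@s['R']
E
python3 - <<'E'
from h import *
st=manip.sense(); print(st['t'],st['tcp_pos'],st['tool_rot'],st['finger_gap'])
for n in ('top','scene'):
    s=snap(n,n+'0.png'); print(n,s['fovy'],s['cx'],s['cy'],s['R'].round(3).tolist(),s['t'])
a=cv2.imread('pics/top0.png')
E
```

```text
0.0 [ 0.16594769 -0.60198705  0.30294083] [ 9.90981141e-01  1.33997073e-01  3.81318343e-05 -1.07798302e-03] 0.9930766811261621
top 56.63075999137863 288.34906837693245 213.60991386077367 [[0.002, -1.0, 0.024], [-0.982, -0.007, -0.187], [0.187, -0.024, -0.982]] [-0.0335955   0.50054198  0.82719056]
scene 49.38644043375263 281.40737644674226 213.46627295550564 [[-0.879, -0.476, 0.009], [-0.316, 0.57, -0.758], [0.356, -0.67, -0.652]] [0.43292419 0.25616116 0.86289439]
```

View pics/top0.png

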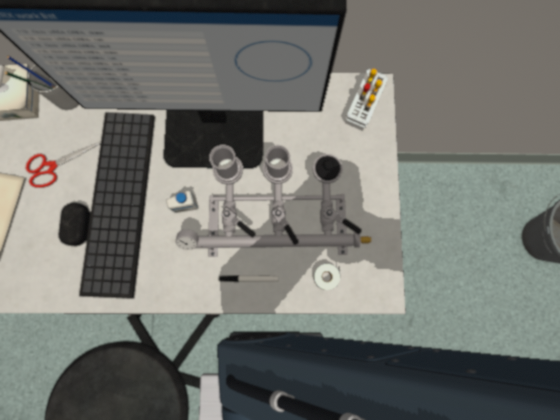

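View pics/scene0.png

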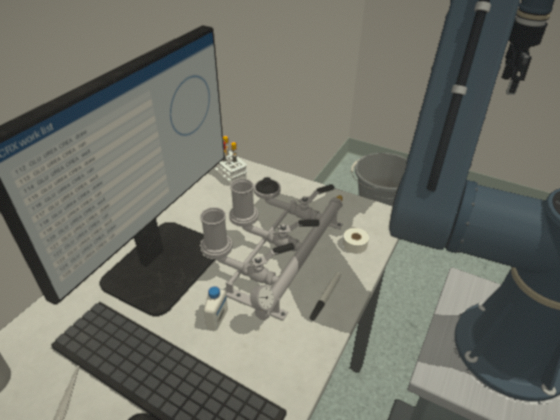

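The top view shows funnels at places 1 (223,162) and 2 (277,162) and the cap at place 3 (328,168). All three levers are part-way: black sleeves near (245,228), (291,232) and (351,226). The monitor is behind the heads, the pen is at (248,278) and the roll at (327,276).

```bash
cat > m.py <<'E'
from h import *
def ray(s,uv,z):
    f=210/np.tan(np.radians(s['fovy'])/2)
    d=np.array([(uv[0]-s['cx'])/f,(uv[1]-s['cy'])/f,1])@s['R']; o=-s['t']@s['R']
    return o+d*(z-o[2])/d[2]
def sleeves(s,box):
    x0,x1,y0,y1=box
    m=np.zeros((420,560),np.uint8); m[y0:y1,x0:x1]=(s['color'][y0:y1,x0:x1].max(2)<50)
    n,l,st,c=cv2.connectedComponentsWithStats(m)
    out=[]
    for i in range(1,n):
        if st[i,4]<25: continue
        P=np.array([ray(s,(u,v),0.1035)[:2] for v,u in np.argwhere(l==i)])
        (w,V)=np.linalg.eigh(np.cov(P.T)); d=V[:,1]
        if d[1]>0: d=-d   # pointing to -y
        out.append((P.mean(0),d,np.sqrt(w*12),st[i]))
    return out
if __name__=='__main__':
    s=dict(np.load('pics/top0.png.npz'))
    for o in sleeves(s,(215,375,205,250)): print(*[np.round(a,4) for a in o], np.degrees(np.arctan2(o[1][1],o[1][0])).round(1))
    # heads/funnels: rim points by depth
    P=cloud(s)
    roi=np.zeros((420,560),bool); roi[130:200,195:350]=1
    k=roi&(P[...,2]>0.15)&(P[...,2]<0.18)&(P[...,0]<0.75)
    n,l,st,c=cv2.connectedComponentsWithStats(k.astype(np.uint8))
    for i in range(1,n):
        if st[i,4]>30:
            Q=P[l==i]; (a,b),r=cv2.minEnclosingCircle(Q[:,:2].astype(np.float32)); print('funnel',a,b,r,Q[:,2].mean(),st[i])
    u0=(328,168); print('cap approx',ray(s,u0,0.11))
    for uv in [(228,212),(278,212),(329,212)]: print('stem',ray(s,uv,0.095))
    for uv in [(185,240),(365,240)]: print('gauge/barb',ray(s,uv,0.1 if uv[0]<200 else 0.045))
    for uv in [(222,278),(276,279),(327,276)]: print('pen,roll',ray(s,uv,0.015))
    print('bottle',ray(s,(181,198),.078))
    im=cv2.resize(s['color'][140:290,170:380],None,fx=3.8,fy=3.8,interpolation=cv2.INTER_CUBIC); cv2.imwrite('pics/crop0.png',im)
E
python3 m.py
```

```text
[ 0.4646 -0.1624] [-0.5694 -0.822 ] [0.0097 0.0403] [343 220  18  13  88] -124.7
[0.4565 0.0575] [-0.643  -0.7659] [0.0073 0.0383] [239 223  15  13  64] -130.0
[ 0.4462 -0.0357] [-0.8584 -0.5129] [0.0096 0.0421] [285 225  13  19  92] -149.1
funnel 0.5934041738510132 0.10335098206996918 0.025499215349555016 0.15968523209996385 [210 145  26  25 204]
funnel 0.5953133702278137 -0.006531147751957178 0.02534552291035652 0.1597919642280453 [265 145  26  25 196]
cap approx [ 0.58846423 -0.1143905   0.11      ]
stem [0.49427363 0.09734026 0.095     ]
stem [ 0.49498854 -0.00833211  0.095     ]
stem [ 0.49572245 -0.11681209  0.095     ]
gauge/barb [0.43374483 0.18343615 0.1       ]
gauge/barb [ 0.44232403 -0.20285577  0.045     ]
pen,roll [0.35845664 0.11678194 0.015     ]
pen,roll [ 0.35654888 -0.00465008  0.015     ]
pen,roll [ 0.36355137 -0.12011912  0.015     ]
bottle [0.52777786 0.20204109 0.078     ]
```

View pics/crop0.png

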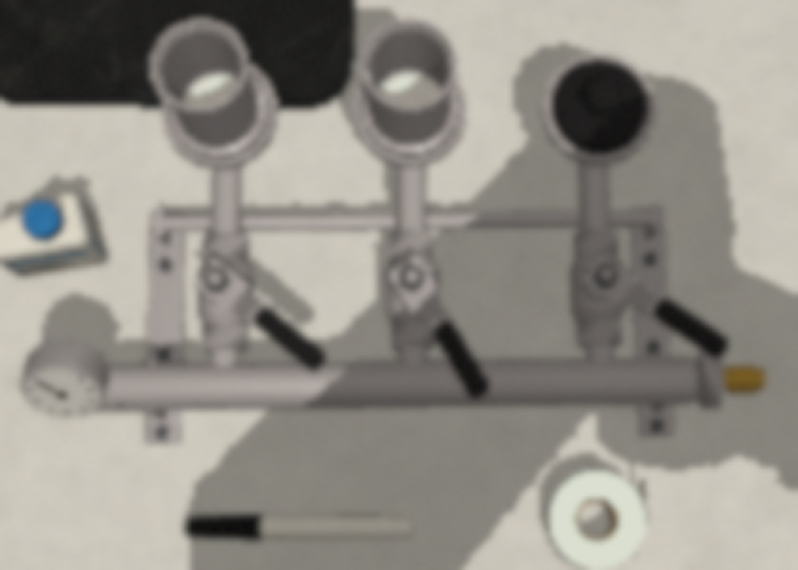

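The crop shows the stems at (217,278), (411,278) and (604,278) and the sleeves clearly part-way. Levers 1 to 3 stand at about 40°, 59° and 35° from shut, so all three need pushing: 1 and 2 open, 3 shut. I'll close the fingers and approach place 3 first.

Call:
{"op": "step_arm", "data": {
  "moves": [0, 0.1, 0.2, 0, -0.02, 0, 0.2, 0.4, 0, -0.04, 0, 0.3, 0.6, 0, -0.06, 0, 0.4, 0.8, 0, -0.08, 0, 0.5, 1, 0, -0.08, 0, 0.5, 1, 0, -0.08],
  "grip_force": 20
}}

```text
t: 0.85
tcp_pos: [0.2666, -0.399, 0.3035]
tool_rot: [1.0, 0.01, -0.0, -0.002]
force: [-0.6, -0.4, 0.2]
finger_gap: 0.001
gripper_force: 0.0
```

Call:
{"op": "step_arm", "data": {
  "moves": [0, 0.2, 0.25, 0, 0, 0, 0.4, 0.5, 0, 0, 0, 0.6, 0.75, 0, 0, 0, 0.75, 1, 0, 0, 0, 0.75, 1, 0, 0]
}}

```text
t: 1.48
tcp_pos: [0.4176, -0.1997, 0.3038]
tool_rot: [1.0, 0.012, 0.0, -0.0]
force: [-0.6, -0.8, 0.1]
finger_gap: 0.002
gripper_force: 0.0
```

```bash
python3 - <<'E'
from h import *
st=manip.sense(); print(st['t'],st['tcp_pos'],st['tool_rot'],st['finger_gap'],st['force'])
s=snap('wrist','w1.png'); print(s['mount'].round(3))
E
```

```text
1.475 [ 0.41756201 -0.1997087   0.30377859] [ 9.99926261e-01  1.21407944e-02  5.05432676e-06 -2.70484671e-04] 0.0018835343224965489 [-0.58119419 -0.79325806  0.06173383]
[[-0.    -0.946 -0.323  0.084]
 [ 1.    -0.    -0.    -0.   ]
 [ 0.    -0.323  0.946 -0.069]
 [ 0.     0.     0.     1.   ]]
```

View pics/w1.png

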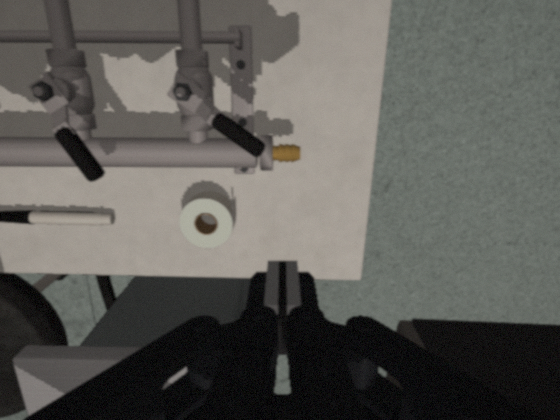

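The wrist view shows the closed fingertips at (283,270), lever 3's sleeve at (238,134) with its stem at (183,92), and lever 2's sleeve at (79,154). I'll check positions from here, then act.

```bash
cat > w.py <<'E'
from h import *
from scipy.spatial.transform import Rotation as Ro
def wray(s,st,uv,z):
    f=210/np.tan(np.radians(s['fovy'])/2); T=np.eye(4); T[:3,:3]=Ro.from_quat(st['tool_rot']).as_matrix(); T[:3,3]=st['tcp_pos']
    C=T@s['mount']; d=C[:3,:3]@np.array([(uv[0]-s['cx'])/f,(uv[1]-s['cy'])/f,1]); o=C[:3,3]
    return (o+d*(z-o[2])/d[2]).round(4)
E
python3 - <<'E'
from w import *
s=dict(np.load('pics/w1.png.npz')); st=manip.sense()
for n,uv,z in [('sl3',(238,134),.1035),('stem3',(183,92),.09),('sl2',(79,154),.1035),('stem2',(42,91),.09),('tip L',(267,270),.23),('tip R',(298,270),.23)]: print(n,wray(s,st,uv,z))
E
```

```text
sl3 [ 0.4673 -0.1667  0.1035]
stem3 [ 0.4968 -0.1231  0.09  ]
sl2 [ 0.4493 -0.0425  0.1035]
stem2 [ 0.4952 -0.0142  0.09  ]
tip L [ 0.4211 -0.1943  0.23  ]
tip R [ 0.4214 -0.2087  0.23  ]
```

Call:
{"op": "step_arm", "data": {
  "moves": [0, 0.06, 0.14, 0, 0, 0, 0.11, 0.27, 0, 0, 0, 0.11, 0.27, -0.2, 0, 0, 0.11, 0.27, -0.4, 0, 0, 0.11, 0.27, -0.6, 0, 0, 0.11, 0.27, -0.7, 0, 0, 0.11, 0.27, -0.74, 0, 0, 0.11, 0.27, -0.74, 0]
}}

```text
t: 2.52
tcp_pos: [0.438, -0.1499, 0.1557]
tool_rot: [1.0, 0.008, -0.0, 0.0]
force: [-1.1, -0.6, 0.5]
finger_gap: 0.002
gripper_force: 0.0
```

Call:
{"op": "step_arm", "data": {
  "moves": [0, 0.03, -0.03, 0, 0, 0, 0.06, -0.05, 0, 0, 0, 0.09, -0.08, 0, 0, 0, 0.115, -0.1, 0, 0, 0, 0.14, -0.11, 0, 0, 0, 0.16, -0.12, 0, 0, 0, 0.18, -0.13, 0, 0, 0, 0.18, -0.13, 0, 0]
}}

```text
t: 3.52
tcp_pos: [0.4746, -0.175, 0.1559]
tool_rot: [1.0, 0.009, 0.001, 0.0]
force: [-1.8, 0.1, -0.9]
finger_gap: -0.0
gripper_force: 0.7
```

Call:
{"op": "step_arm", "data": {
  "moves": [0, 0.02, 0, 0, 0, 0, 0.035, 0, 0, 0, 0, 0.035, 0, 0, 0]
}}

```text
t: 3.9
tcp_pos: [0.4811, -0.1754, 0.156]
tool_rot: [1.0, 0.009, -0.0, 0.001]
force: [-4.5, -3.6, -0.3]
finger_gap: 0.0
gripper_force: 2.1
```

Call:
{"op": "step_arm", "data": {
  "moves": [0, 0.015, 0, 0, 0, 0, 0.025, 0, 0, 0, 0, 0.025, 0, 0, 0]
}}

```text
t: 4.28
tcp_pos: [0.482, -0.1753, 0.156]
tool_rot: [1.0, 0.01, -0.005, 0.0]
force: [-16.1, -9.1, 6.3]
finger_gap: 0.004
gripper_force: 8.0
```

```bash
python3 - <<'E'
from w import *
st=manip.sense(); s=snap('wrist','w2.png')
cv2.imwrite('pics/w2c.png',np.hstack([s['color'][:, :],snap('top','t2.png')['color'][190:260,200:380].repeat(6,0).repeat(1,1)])[:, :740])
E
```

```text
(no output)
```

View pics/w2.png

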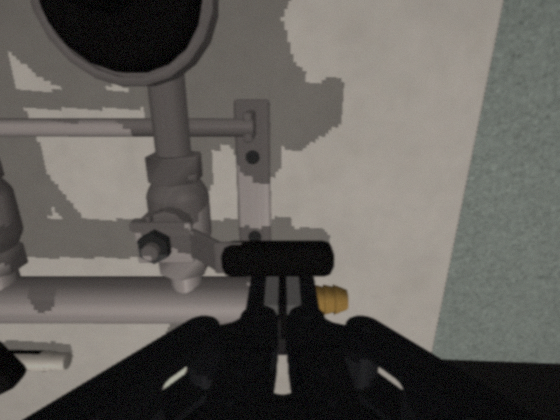

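The wrist view shows lever 3 hard against its shut stop: the sleeve is square across at (223–333, 258), with its stem at (153,245). I'll back off, lift and go to the right of lever 2.

Call:
{"op": "step_arm", "data": {
  "moves": [0, -0.1, 0, 0, 0, 0, -0.18, 0, 0, 0, 0, -0.18, 0, 0.2, 0, 0, -0.15, 0.1, 0.35, 0, 0, -0.12, 0.3, 0.35, 0, 0, -0.1, 0.5, 0.35, 0, 0, -0.1, 0.56, 0.3, 0, 0, -0.1, 0.56, 0.3, 0]
}}

```text
t: 5.38
tcp_pos: [0.4658, -0.062, 0.2153]
tool_rot: [1.0, 0.01, -0.0, -0.0]
force: [0.9, -0.6, -0.6]
finger_gap: -0.001
gripper_force: 0.0
```

Call:
{"op": "step_arm", "data": {
  "moves": [0, 0, 0, -0.15, 0, 0, 0, 0, -0.25, 0, 0, 0, 0, -0.3, 0, 0, 0, 0, -0.3, 0]
}}

```text
t: 5.88
tcp_pos: [0.466, -0.0633, 0.1554]
tool_rot: [1.0, 0.008, -0.0, -0.0]
force: [-0.1, -0.4, 0.7]
finger_gap: 0.001
gripper_force: 0.0
```

Call:
{"op": "step_arm", "data": {
  "moves": [0, -0.03, 0.03, 0, 0, 0, -0.06, 0.06, 0, 0, 0, -0.085, 0.09, 0, 0, 0, -0.1, 0.12, 0, 0, 0, -0.11, 0.14, 0, 0, 0, -0.11, 0.16, 0, 0, 0, -0.11, 0.16, 0, 0]
}}

```text
t: 6.75
tcp_pos: [0.443, -0.0298, 0.1557]
tool_rot: [1.0, 0.009, -0.001, -0.001]
force: [0.9, -0.7, 0.8]
finger_gap: -0.003
gripper_force: 0.5
```

Call:
{"op": "step_arm", "data": {
  "moves": [0, 0, 0.015, 0, 0, 0, 0, 0.025, 0, 0, 0, 0, 0.025, 0, 0]
}}

```text
t: 7.12
tcp_pos: [0.4432, -0.0282, 0.1558]
tool_rot: [1.0, 0.011, -0.001, 0.002]
force: [-4.8, -19.2, 2.0]
finger_gap: 0.003
gripper_force: 9.8
```

The force jump at the expected angle means lever 2 is on its open stop. Next is lever 1.

Call:
{"op": "step_arm", "data": {
  "moves": [0, 0, -0.1, 0, 0, 0, 0, -0.1, 0.2, 0, 0, 0.05, -0.05, 0.35, 0, 0, 0.12, 0.15, 0.35, 0, 0, 0.175, 0.31, 0.35, 0, 0, 0.175, 0.31, 0.3, 0, 0, 0.175, 0.31, 0.3, 0]
}}

```text
t: 8.0
tcp_pos: [0.4773, 0.0367, 0.2146]
tool_rot: [1.0, 0.009, -0.002, -0.0]
force: [0.5, -0.3, -0.4]
finger_gap: 0.004
gripper_force: 0.0
```

```bash
python3 - <<'E'
from w import *
st=manip.sense(); s=snap('wrist','w3.png'); print(st['tcp_pos'])
E
```

```text
[0.47727456 0.03666745 0.21458171]
```

View pics/w3.png

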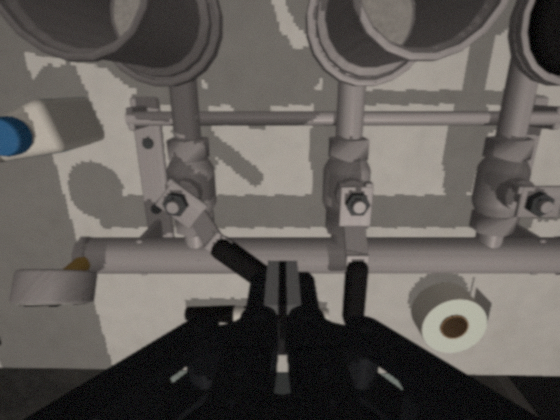

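Lever 2's sleeve now lies in line with its pipe at (356,290). Lever 1's sleeve runs from (220,247) towards (270,285), and the tip at (283,270) is clear on its right side.

Call:
{"op": "step_arm", "data": {
  "moves": [0, 0, 0, -0.15, 0, 0, 0, 0, -0.25, 0, 0, 0, 0, -0.295, 0, 0, 0, 0, -0.295, 0]
}}

```text
t: 8.55
tcp_pos: [0.4786, 0.0359, 0.1565]
tool_rot: [1.0, 0.008, -0.001, -0.0]
force: [-0.4, -0.3, 0.3]
finger_gap: 0.004
gripper_force: 0.0
```

Call:
{"op": "step_arm", "data": {
  "moves": [0, -0.04, 0.03, 0, 0, 0, -0.08, 0.06, 0, 0, 0, -0.115, 0.09, 0, 0, 0, -0.15, 0.12, 0, 0, 0, -0.165, 0.15, 0, 0, 0, -0.18, 0.18, 0, 0, 0, -0.185, 0.21, 0, 0, 0, -0.185, 0.225, 0, 0, 0, -0.185, 0.225, 0, 0]
}}

```text
t: 9.68
tcp_pos: [0.4411, 0.0811, 0.1568]
tool_rot: [1.0, 0.01, -0.001, 0.001]
force: [0.2, -6.2, 3.8]
finger_gap: 0.001
gripper_force: 3.4
```

Call:
{"op": "step_arm", "data": {
  "moves": [0, 0, 0.01, 0, 0, 0, 0, 0.02, 0, 0, 0, 0, 0.02, 0, 0]
}}

```text
t: 10.05
tcp_pos: [0.4412, 0.0821, 0.1569]
tool_rot: [1.0, 0.011, -0.002, 0.003]
force: [-0.0, -24.7, 3.9]
finger_gap: -0.0
gripper_force: 12.4
```

Call:
{"op": "step_arm", "data": {
  "moves": [0, 0, -0.1, 0, 0, 0, 0, -0.12, 0.2, 0, 0, 0, -0.12, 0.5, 0, 0, -0.1, -0.4, 0.6, 0, 0, -0.1, -0.7, 0.6, 0, 0, -0.1, -1, 0.6, 0, 0, -0.1, -1, 0.6, 0]
}}

```text
t: 10.92
tcp_pos: [0.4217, -0.1174, 0.2766]
tool_rot: [1.0, 0.005, -0.001, -0.0]
force: [-1.0, 1.6, 0.4]
finger_gap: -0.001
gripper_force: 0.0
```

Call:
{"op": "step_arm", "data": {
  "moves": [0, -0.15, -0.3, 0, 0, 0, -0.3, -0.6, 0, 0, 0, -0.45, -0.9, 0, 0, 0, -0.45, -1, 0, 0, 0, -0.45, -1, 0, 0]
}}

```text
t: 11.55
tcp_pos: [0.3317, -0.3147, 0.2762]
tool_rot: [1.0, 0.007, -0.0, -0.001]
force: [0.2, -0.0, -0.3]
finger_gap: 0.001
gripper_force: 0.0
```

```bash
python3 - <<'E'
from m import *
s=snap('top','t4.png')
for o in sleeves(s,(215,375,205,250)): print(*[np.round(a,4) for a in o], np.degrees(np.arctan2(o[1][1],o[1][0])).round(1))
cv2.imwrite('pics/crop4.png',cv2.resize(s['color'][140:290,170:380],None,fx=3.8,fy=3.8,interpolation=cv2.INTER_CUBIC))
E
```

```text
[ 0.4966 -0.1711] [ 0.014  -0.9999] [0.006  0.0386] [346 210  19   3  54] -89.2
[0.4373 0.0998] [-0.9997 -0.0236] [0.0084 0.0396] [223 229   5  19  77] -178.6
[ 0.4413 -0.0089] [-1.     -0.0076] [0.0072 0.0381] [276 228   5  19  60] -179.6
```

View pics/crop4.png

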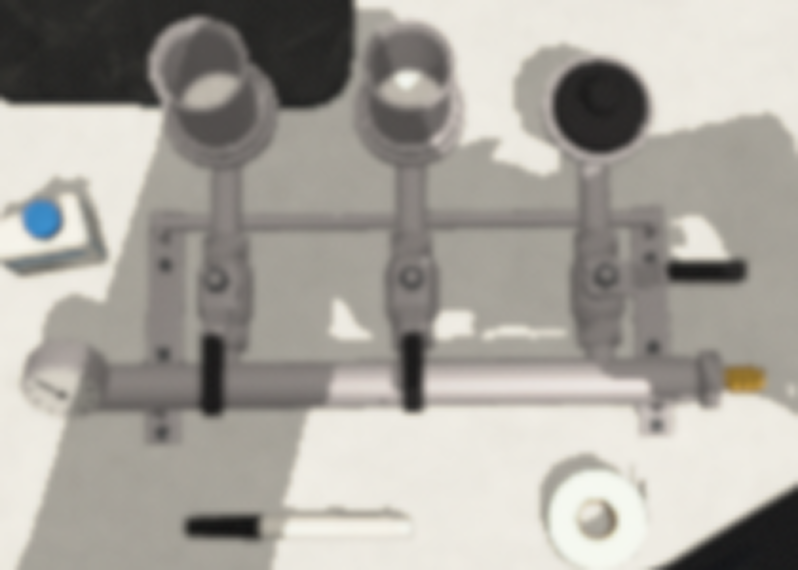

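In the final crop, levers 1 and 2 are in line with their pipes at (212,375) and (412,372), and lever 3 is square across at (706,271). The measured angles are within about 1° of the stops, nothing else has moved, and the arm is clear.

```bash
python3 -c "
from station import manip
print(manip.sign_off())"
```

```text
the job is handed in; nothing more can be done
None
```

The job is handed in: levers 1 and 2 (funnel places) are on their open stops and lever 3 (dust cap) is on its shut stop, and the final top view shows nothing else moved; the judge's result was not shown.

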